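# Load the stencil printer and start it with the key switch

### The arm

A 6-joint arm with a two-finger parallel gripper is mounted at the origin on the work surface. World frame = base frame: x ahead of the robot, y to its left, z up, the work surface at z = 0. Lengths are in m, angles in degrees, forces in N, time in s.
With the tool pointing down it reaches from about 0.375 to 0.9 m from the base axis. Payload 3.1 kg.
Tool frame: the origin (TCP) lies on the centre line of the jaws, within the pads' length; the fingertips stand 25 mm ahead of it and the grasp point (between the pads) lies 6 mm ahead of it; z points along the fingers, y is the line along which they close (so a half turn about z gives the same grasp; the last joint's range is limited). The gripper opens to 87 mm and grips with 3 to 60 N. Pads are 19 mm wide; open, the fingers measure 117 mm over their backs; the gripper's body (75 mm by 190 mm) begins 51 mm behind the grasp point.
Start: joints at [57.611, 30.224, 82.088, -0, 67.689, -10.227], TCP at [0.236, 0.579, 0.248] pointing down, gripper open.
Joint ranges: [-176.69, 176.69], [-43.24, 126.21], [12.49, 139.97], [-82, 262], [0, 151.66], [-163.58, 163.58]. Speed limits (degrees/s): [159.86, 159.86, 180, 180, 180, 180].

### API

Orientations are given as a 3x3 rotation matrix whose columns are the frame's x, y, z axes.
In Python, from rig import * gives the robot as it stands.
- The arm moves only by the tool step_arm, never from a script. Its argument "steps" is a list of rows, each a list of 7 numbers: the shift along the tool's x, y, z normalised to -1 to 1, where 1 is 0.3 m, then the turn, a rotation vector about the tool's x, y, z normalised to -1 to 1, where 1 is 45 degrees, then the gripper's target within -1 to 1 (shut at 1, half-way at 0, fully open at -1). A call has 1 to 8 rows; each row is the pose to reach, as a shift and turn from the pose commanded when the call began, along the tool's axes at that moment; what a row does not reach only later rows make up. A row lasts 1/12 s, in which the tool goes at most 41.7 mm and 7.16 degrees, less where a joint would pass 70% of its speed; a pose out of reach is approached as far as the arm can. A call with a number of a shift or a turn outside -1 to 1 is refused whole. A call with a gripper value outside its range is refused whole. The fingers move at their own pace and stop on an object; the grip force is fixed at half the most. Time passes only in rows, so rows that repeat a pose let the fingers close. It gives the time, the measured TCP pose, the force, the opening and the grip force at its end, in the units of the state.
- read_state(): the state, without advancing time (a new reading comes with each control period).
- capture(name): name is "side" or "top"; returns a dict with "image" (420x560x3 uint8, red, green, blue), "vertical_fov" (degrees; the focal length in pixels is half the picture's height over the tangent of half this angle, whatever the lens; pixels are square), "cx", "cy" (the principal point, pixels), "k1" (the pictures are not rectified: a ray, as slopes to the right and down, at radius r is drawn at 1 + k1 r^2 times it, then the intrinsics apply), "world_from_camera" (4x4, takes a point from camera to world coordinates). Camera axes: x right, y down, z forward; pixel columns grow to the right and rows downward; lengths in m; the calibration is good to about 2 mm. A picture is of the moment at which its call begins. There is no depth.
- hand_in(): hands the job in; it is judged then, once.
The state is a dict: "time_s": time; "joint_positions": joint angles; "qvel": joint speeds; "tau": joint torques, N m; "position": TCP position; "tcp_rot": TCP orientation; "force": force on the tool from outside, world axes, zero at the start; "moment": the same for the moment, N m; "opening": opening from 0.0 (shut) to 1.0 (fully open); "grasp_force": force on a finger pad.
Only numpy, scipy, OpenCV 4.12 (cv2) and the standard library are available. Lean on these libraries where they do the work, as an engineer would, in place of code of your own. Each camera call takes 0.05 s, during which the arm holds its last target. There are 200 camera calls.

### The job

Get the stencil printer going: lay the board carrier flat in the nest of the pulled-out loading shuttle, setting it down rather than dropping it, and push the shuttle fully home with the board still lying in the nest. Only then turn the key on the console from off through run to start, hold it there against its spring for a second, and let go so that it springs back to run. Leave the other things on the bench where they are.

Things in the scene. Friction and masses are not known exactly. Their poses are not given: they have to be found in the camera images.
- carrier_centre (a point): Centre (half-way up) of the board carrier: a flat grey plate 110 x 60 x 8 mm, 0.09 to 0.18 kg, holding a small green circuit board, loose, lying flat on a black mat whose top is 2 mm above the bench. x along its 110 mm length, y across its 60 mm width (grip it across this), z up. Either way round fits the nest.
- nest_seat (a point): Centre of the seat of the nest on the printer's loading shuttle, 102 mm above the bench: the carrier's underside lies here, its length along x. x points into the printer (the way home), z up. Seat block 36 mm wide; the shuttle's plate is 10 mm lower, so fingertips fit beside it. Four L-shaped corner stops rise 6 mm and leave 3 mm play each side; the middle 80 mm of the long sides is open.
- shuttle_knob (a point): Middle (half-way up) of the black round upright knob, 26 mm diameter, 28 mm high, at the front of the shuttle, 130 mm in front of the nest's centre, 20 mm above its seat level, on a thinner stem. Hold it, or push it level along its x (into the printer). When home it stands 70 mm in front of the printer's frame, whose top there is 21 mm higher than the knob's middle.
- shuttle (a joint): How far the loading shuttle is out of the printer, m: 0 = fully home against its stop, 0.18 = fully out. It slides with about 3 N of friction and stays where it is left.
- key_barrel (a joint): Barrel of the key switch, rad: 0 = off, 0.70 = run (a stop). It turns clockwise as seen looking down on the console's panel and stays where it is left by friction (about 0.045 N m).
- key (a joint): Further turn of the key beyond the barrel, rad: 0 = at rest, 0.61 = at start (a stop). Also clockwise; its spring (0.09 N m at rest, 0.16 N m at start) brings it back to 0 when let go. Stiffer than the barrel's friction, so a key turned clockwise goes first from off to run (0.70 rad), then against the spring to start, 1.31 rad from off in all.
- key_bow (a point): Centre of the key's black bow: flat upright round plate 26 mm wide (x), 9 mm thick (y), 26 mm high, on the sloping panel of the grey console, 31.5 mm above the panel. z: the key's axis, out of the panel, tilted 15 degrees. Turns with the key. Under it a steel bezel 31 mm across, 8 mm high; a mushroom stop button 34 mm high is 86 mm away, other buttons are under 17 mm high.
- paste_jar: Bystander, to be left where it is: solder paste jar, 62 mm in diameter, 75 mm high, origin under its base.
- spatula: Bystander, to be left where it is: spatula 240 mm long, lying, origin under its middle.
- squeegee: Bystander, to be left where it is: spare squeegee, a bar 190 mm long with a steel blade, lying, origin under its middle.
- wipe_roll: Bystander, to be left where it is: paper wipe roll standing, 90 mm in diameter, 100 mm high, origin under its base.
- caliper: Bystander, to be left where it is: caliper 200 mm long, lying, origin under its middle.
- screwdriver: Bystander, to be left where it is: screwdriver 170 mm long, lying, origin under its middle.
- pin_bin: Bystander, to be left where it is: small open black bin, 100 x 130 x 45 mm, origin under its base.

How it is judged:
By the outcome, as a careful person would: the job done as asked, in the order asked, and still so for the second after the job is handed in, with the robot touching nothing.
It also fails if it takes over 72 s, if anything falls off the work surface, if the arm or the gripper's body presses on something with over 40 N, if the wrist force passes 120 N, or if a joint passes its speed limit or range.

## Working session

There is one attempt and no reset: what is moved stays moved. The work goes in short steps, Python scripts to look and compute and a tool call to move; the robot and the scene stay as the last step left them, time stands still between calls to the robot, and variables do not carry over. Pictures are saved under pics/ and viewed, at most 10 in all, crops included, and the job is handed in when it is done.

Besides the shell and the picture viewer there is one more tool, called by a JSON object that holds its "op" and its "data". step_arm: Moves the arm, as the interface text tells. Scaled input: -1 to 1 covers 0.3 m each way for a shift and 45 degrees each way for a turn. Its arguments: {"type":"object","properties":{"steps":{"type":"array"}},"required":["steps"]}

```bash
mkdir -p pics; cat > h.py <<'E'
from rig import *
import numpy as np, cv2
def grab(n,f=None):
    c=capture(n)
    if f: cv2.imwrite('pics/'+f,c['image'][:,:,::-1])
    return c
def ray(c,u,v):
    f=c['image'].shape[0]/2/np.tan(np.radians(c['vertical_fov'])/2)
    d=np.array([(u-c['cx'])/f,(v-c['cy'])/f]); s=d.copy()
    for _ in range(30): s=d/(1+c['k1']*(s@s))
    T=np.array(c['world_from_camera']); return T[:3,3],T[:3,:3]@np.array([*s,1])
def onz(c,u,v,z):
    o,d=ray(c,u,v); return o+d*(z-o[2])/d[2]
def tri(c1,p1,c2,p2):
    o1,d1=ray(c1,*p1);o2,d2=ray(c2,*p2)
    t=np.linalg.lstsq(np.stack([d1,-d2],1),o2-o1,rcond=None)[0]
    a=o1+t[0]*d1;b=o2+t[1]*d2
    return (a+b)/2,np.linalg.norm(a-b)
def proj(c,P):
    f=c['image'].shape[0]/2/np.tan(np.radians(c['vertical_fov'])/2)
    T=np.array(c['world_from_camera']); p=T[:3,:3].T@(np.array(P)-T[:3,3]); s=p[:2]/p[2]; s=s*(1+c['k1']*(s@s)); return s*f+[c['cx'],c['cy']]
def rowto(P,R=None):
    s=read_state(); R0=np.array(s['tcp_rot']); d=R0.T@(np.array(P)-np.array(s['position']))/0.3
    w=np.zeros(3) if R is None else cv2.Rodrigues(R0.T@np.array(R))[0].ravel()/np.radians(45)
    return np.round(d,4),np.round(w,4)
E
python3 - <<'E'
from h import *
for n in('top','side'):
    c=grab(n,n+'0.png'); print(n,np.round(c['world_from_camera'],3).tolist(),c['vertical_fov'],c['cx'],c['cy'],c['k1'])
s=read_state();print(s['time_s'],s['position'],np.round(s['tcp_rot'],3).tolist(),s['force'])
E
```

```text
top [[0.007, -0.995, 0.101, 0.464], [-1.0, -0.007, 0.0, 0.012], [0.0, -0.101, -0.995, 1.354], [0.0, 0.0, 0.0, 1.0]] 48.775827664311684 280.53446348835416 215.63833151737086 0.014544111998407374
side [[0.894, -0.256, 0.368, 0.128], [-0.448, -0.525, 0.723, -0.815], [0.008, -0.811, -0.584, 0.767], [0.0, 0.0, 0.0, 1.0]] 56.75383956120683 281.9859526463462 208.03497740964903 0.028986846476764694
0.1 [0.23542297 0.57831853 0.24667838] [[-0.926, 0.377, -0.001], [0.377, 0.926, -0.002], [0.0, -0.002, -1.0]] [0.20864069 0.65653255 0.44140807]
```

View pics/top0.png

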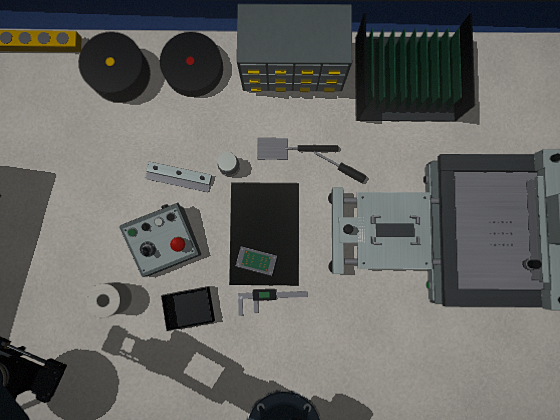

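View pics/side0.png

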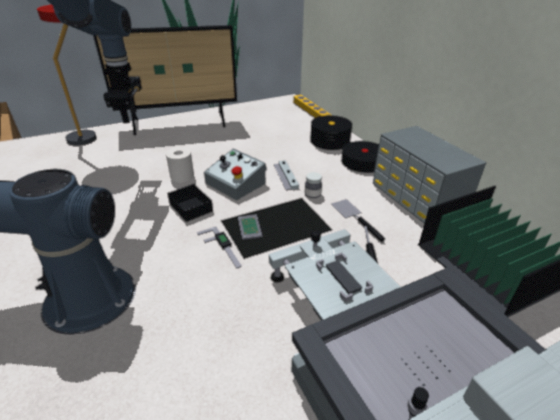

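The top view shows the carrier at about (257,261), the nest seat at (395,230), the knob at (350,230) and the console at (160,240), with its red stop button at (178,243). The side view shows the same layout. I'll enlarge the important parts next.

```bash
python3 - <<'E'
from h import *
t=cv2.imread('pics/top0.png');s=cv2.imread('pics/side0.png')
def cr(i,x,y,w,h): return cv2.resize(i[y:y+h,x:x+w],(400,300),interpolation=cv2.INTER_CUBIC)
o=np.vstack([np.hstack([cr(t,112,196,100,75),cr(t,325,180,120,90)]),np.hstack([cr(s,195,142,80,60),cr(s,260,225,140,105)])])
cv2.imwrite('pics/z0.png',o)
c=grab('top');g=c['image'].astype(int)
# carrier mask
x0,y0,x1,y1=232,238,290,284
sub=c['image'][y0:y1,x0:x1].max(2)
m=(sub>60).astype(np.uint8)
k,cs=0,cv2.findContours(m,0,2)[0]; b=max(cs,key=cv2.contourArea);r=cv2.minAreaRect(b);print(r,cv2.contourArea(b))
bx=cv2.boxPoints(r)+[x0+0.0,y0]
P=[onz(c,*p,0.010) for p in bx];print(np.round(P,4).tolist(),np.mean(P,0),[np.linalg.norm(P[i]-P[(i+1)%4]) for i in range(4)])
E
```

```text
((23.78215789794922, 22.44190788269043), (37.81199264526367, 20.548595428466797), 14.931418418884277) 722.5
[[0.4556, 0.1427, 0.01], [0.5129, 0.1284, 0.01], [0.4855, 0.0223, 0.01], [0.4285, 0.0371, 0.01]] [0.4706377  0.08262624 0.01      ] [np.float64(0.059045802787689124), np.float64(0.10954633082957334), np.float64(0.0589247572284188), np.float64(0.10905826444201183)]
```

View pics/z0.png

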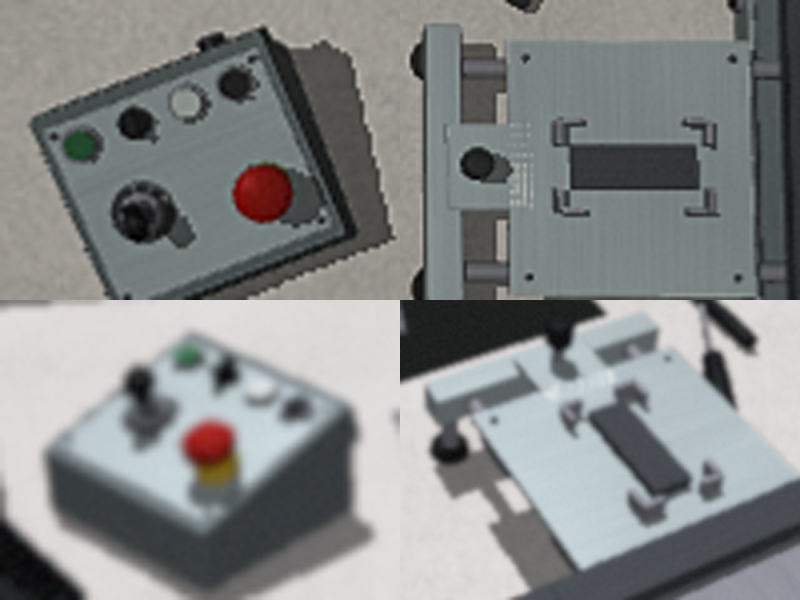

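The crop shows the seat as a dark rectangle, the knob upright in front of it, and the key as a black bow at about top (147,249). Next I measure the seat, knob and console, and enlarge the key.

```bash
python3 - <<'E'
from h import *
t=grab('top');s=grab('side')
def rect(c,x0,y0,x1,y1,f,z):
    m=f(c['image'][y0:y1,x0:x1].astype(int)).astype(np.uint8)
    b=max(cv2.findContours(m,0,2)[0],key=cv2.contourArea);r=cv2.minAreaRect(b)
    bx=cv2.boxPoints(r)+[x0,y0];P=np.array([onz(c,*p,z) for p in bx]);L=[round(float(np.linalg.norm(P[i]-P[(i+1)%4])),4) for i in range(2)]
    e=P[1]-P[0] if L[0]>L[1] else P[2]-P[1]
    print(np.round(bx.mean(0),1),np.round(P.mean(0),4),L,'ang',np.degrees(np.arctan2(e[1],e[0])));return bx
dark=lambda g:g.max(2)<75
rect(t,370,220,420,240,dark,.102)
rect(t,340,222,357,238,lambda g:g.max(2)<60,.136)
rect(s,306,230,324,246,lambda g:g.max(2)<60,.136)
# whole-shuttle plate direction: printer frame edges
red=lambda g:(g[...,0]>120)&(g[...,1]<70)
rect(t,165,230,195,258,red,.12);rect(s,225,160,250,185,red,.12)
# console panel in top
P=[(t['image'],112,196,110,85)]
lt=lambda g:(g.min(2)>95)&(g.max(2)<190)&(g[...,1]-g[...,0]>3)
bx=rect(t,112,196,212,281,lt,.09); print(bx)
a=cv2.resize(t['image'][234:264,130:170],(400,300),interpolation=0)
b=cv2.resize(s['image'][150:180,210:250],(400,300),interpolation=0)
m=cv2.resize(lt(t['image'][196:281,112:212].astype(int)).astype(np.uint8)*255,(400,300),interpolation=0)
q=cv2.resize(s['image'][225:315,260:380],(400,300),interpolation=cv2.INTER_CUBIC)
cv2.imwrite('pics/z1.png',np.vstack([np.hstack([a,b]),np.hstack([np.dstack([m]*3),q])])[:,:,::-1])
E
```

```text
[392.5 228. ] [ 0.5602 -0.2914  0.102 ] [0.1164, 0.0434] ang -89.60075306882437
[348.2 228.9] [ 0.5544 -0.1666  0.136 ] [0.0249, 0.0235] ang -63.11809381338228
[314.5 236. ] [ 0.5456 -0.1777  0.136 ] [0.0439, 0.0474] ang -121.5387084988327
[173.5 242. ] [0.5174 0.2962 0.12  ] [0.0133, 0.016] ang -178.27638731069575
[236.  169.5] [0.4969 0.2466 0.12  ] [0.0266, 0.0328] ang -111.64400993820477
[158.6 240.1] [0.5242 0.3437 0.09  ] [0.1579, 0.1347] ang -67.43098748635154
[[122.48276806 228.20689392]
 [176.62068939 206.55172539]
 [194.75862122 251.89654541]
 [140.62069702 273.55171204]]
```

View pics/z1.png

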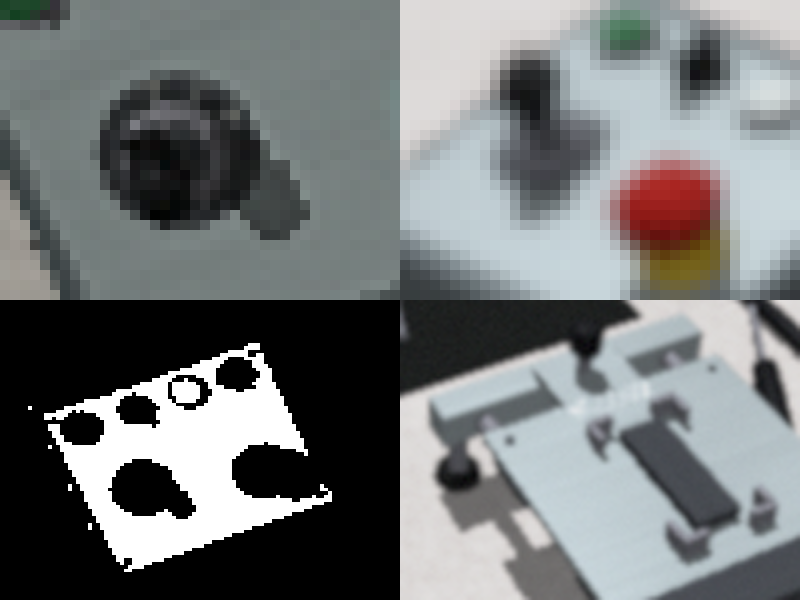

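The z1 picture shows the bow as a black blob: top about (145,251), side about (222,158), with the grey bezel beneath. The panel mask gives a clean rectangle. Next I triangulate and check the bow's orientation with contrast stretched.

```bash
python3 - <<'E'
from h import *
t=grab('top');s=grab('side')
print('bow',tri(t,(145,251),s,(222.2,158.5)))
print('stop',tri(t,(177.2,243.5),s,(236.5,170)))
print('knob',tri(t,(348.2,228.9),s,(315.5,236.5)))
# seat with opening
m=(t['image'][218:243,368:422].max(2)<75).astype(np.uint8);m=cv2.morphologyEx(m,cv2.MORPH_OPEN,np.ones((7,7),np.uint8))
b=max(cv2.findContours(m,0,2)[0],key=cv2.contourArea);r=cv2.minAreaRect(b);bx=cv2.boxPoints(r)+[368,218]
P=np.array([onz(t,*p,.102) for p in bx]);print('seat',bx.tolist(),np.round(P,4).tolist(),P.mean(0))
# panel corners tri: top box vs side corners from zoom
for a,q in [((122.5,228.2),(195+190/5,142+35/5)),((176.6,206.6),(195+350/5,142+110/5)),((194.8,251.9),(195+205/5,142+230/5)),((140.6,273.6),(195+45/5,142+155/5))]: print('corner',a,q,tri(t,a,s,q))
def st(i,x,y,w,h,hi):
    a=i[y:y+h,x:x+w].astype(float);a=np.clip(a/hi,0,1)**.6*255
    return cv2.resize(a.astype(np.uint8),(400,400),interpolation=0)
cv2.imwrite('pics/z2.png',np.hstack([st(t['image'],136,239,20,20,120),st(s['image'],214,150,20,20,200)])[:,:,::-1])
E
```

```text
bow (array([0.4936492 , 0.37754416, 0.09744158]), np.float64(6.148875539664402e-05))
stop (array([0.51475898, 0.29315183, 0.08911319]), np.float64(1.1167388870137798e-05))
knob (array([ 0.55512425, -0.16832227,  0.12341728]), np.float64(0.00041276258974641403))
seat [[376.0, 224.0], [414.0, 224.0], [414.0, 236.0], [376.0, 236.0]] [[0.5707, -0.247, 0.102], [0.5715, -0.3498, 0.102], [0.5389, -0.349, 0.102], [0.5382, -0.2465, 0.102]] [ 0.55482542 -0.29806651  0.102     ]
corner (122.5, 228.2) (233.0, 149.0) (array([0.55699543, 0.44228062, 0.0911282 ]), np.float64(0.0033914676800145998))
corner (176.6, 206.6) (265.0, 164.0) (array([0.62015787, 0.29725874, 0.08473053]), np.float64(0.007802461282408437))
corner (194.8, 251.9) (236.0, 188.0) (array([0.49373214, 0.25258601, 0.04488489]), np.float64(0.0011143519316233917))
corner (140.6, 273.6) (204.0, 173.0) (array([0.4301844 , 0.40495407, 0.03925289]), np.float64(0.002824941139955928))
```

View pics/z2.png

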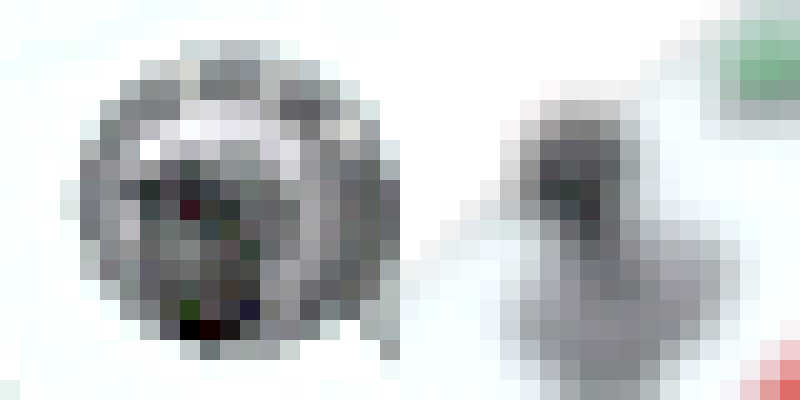

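The measurements agree with the given geometry:
- **Carrier:** centre (0.471, 0.083), length azimuth 75.5°.
- **Seat:** (0.555, -0.298), shuttle heading -y.
- **Knob:** (0.555, -0.168, 0.123), 130 mm in front of the seat.
- **Bow:** (0.494, 0.378, 0.097), about 86 mm from the stop button. Bow x azimuth is about 66°, because the side view sees it nearly edge-on.

I start moving towards the carrier.

{"op": "step_arm", "data": {"steps": [[-0.698,-0.608,0,0,0,0.91,-1],[-0.698,-0.608,0,0,0,0.91,-1],[-0.698,-0.608,0,0,0,0.91,-1],[-0.698,-0.608,0,0,0,0.91,-1],[-0.698,-0.608,0,0,0,0.91,-1],[-0.698,-0.608,0,0,0,0.91,-1],[-0.698,-0.608,0,0,0,0.91,-1],[-0.698,-0.608,0,0,0,0.91,-1]]}}

```text
time_s: 1.02
position: [0.3629, 0.327, 0.2477]
tcp_rot: [[-0.448, 0.894, 0.001], [0.894, 0.448, -0.002], [-0.002, -0.0, -1.0]]
force: [-0.6, 1.0, -0.0]
opening: 1.0
grasp_force: 0.0
```

```bash
cat >> h.py <<'E'
def down(az):
    a=np.radians(az); y=np.array([np.cos(a),np.sin(a),0]); z=np.array([0,0,-1.]); return np.stack([np.cross(y,z),y,z],1)
def st():
    s=read_state(); print(s['time_s'],np.round(s['position'],4),np.round(s['tcp_rot'],3).tolist(),np.round(s['force'],1),s['opening'],s['grasp_force'],np.round(s['joint_positions'],1))
E
python3 -c "
from h import *
st();print(rowto([.4706,.0826,.13],down(-14.5)))"
```

```text
1.0167 [0.3629 0.327  0.2477] [[-0.448, 0.894, 0.001], [0.894, 0.448, -0.002], [-0.002, -0.0, -1.0]] [-0.6  1.  -0. ] 1.0000374444243498 0.0 [ 2.900e+01  1.980e+01  1.012e+02 -1.000e-01  5.900e+01  2.400e+00]
(array([-0.8883, -0.0435,  0.3942]), array([7.000e-04, 2.600e-03, 9.131e-01]))
```

{"op": "step_arm", "data": {"steps": [[-0.888,-0.0435,0.394,0,0.002,0.913,-1],[-0.888,-0.0435,0.394,0,0.002,0.913,-1],[-0.888,-0.0435,0.394,0,0.002,0.913,-1],[-0.888,-0.0435,0.394,0,0.002,0.913,-1],[-0.888,-0.0435,0.394,0,0.002,0.913,-1],[-0.888,-0.0435,0.394,0,0.002,0.913,-1],[-0.888,-0.0435,0.394,0,0.002,0.913,-1],[-0.888,-0.0435,0.394,0,0.002,0.913,-1]]}}

```text
time_s: 1.68
position: [0.4732, 0.0826, 0.1272]
tcp_rot: [[0.251, 0.968, 0.001], [0.968, -0.251, 0.0], [0.001, 0.001, -1.0]]
force: [0.7, 0.5, -0.2]
opening: 1.0
grasp_force: 0.0
```

```bash
python3 -c "
from h import *
st();print(rowto([.4706,.0826,.029],down(-14.5)))"
```

```text
1.6833 [0.4732 0.0826 0.1272] [[0.251, 0.968, 0.001], [0.968, -0.251, 0.0], [0.001, 0.001, -1.0]] [ 0.7  0.5 -0.2] 0.9999200051958236 0.0 [ -3.5  30.7 108.9   0.   40.3  11.1]
(array([-0.0024, -0.0088,  0.3273]), array([ 0.0014, -0.0007, -0.0009]))
```

{"op": "step_arm", "data": {"steps": [[0,-0.005,0.1,0,0,0,-1],[0,-0.005,0.2,0,0,0,-1],[0,-0.005,0.26,0,0,0,-1],[0,-0.005,0.29,0,0,0,-1],[0,-0.005,0.31,0,0,0,-1],[0,-0.005,0.315,0,0,0,-1],[0,-0.005,0.315,0,0,0,-1]]}}

```text
time_s: 2.27
position: [0.4686, 0.0884, 0.0352]
tcp_rot: [[0.245, 0.97, 0.001], [0.97, -0.245, 0.002], [0.002, 0.0, -1.0]]
force: [0.5, -0.1, 0.7]
opening: 0.999
grasp_force: 0.0
```

```bash
python3 -c "
from h import *
st()
t=grab('top');s=grab('side')
for i in range(3):st()
a=cv2.resize(t['image'][230:300,215:310],(400,300),interpolation=2);b=cv2.resize(s['image'][180:270,190:310],(400,300),interpolation=2)
cv2.imwrite('pics/z3.png',np.hstack([a,b])[:,:,::-1])"
```

```text
2.2667 [0.4686 0.0884 0.0352] [[0.245, 0.97, 0.001], [0.97, -0.245, 0.002], [0.002, 0.0, -1.0]] [ 0.5 -0.1  0.7] 0.9987649659383632 0.0 [ -2.8  41.2 111.8   0.2  26.9  11.1]
2.3667 [0.4689 0.0882 0.0358] [[0.245, 0.97, 0.002], [0.97, -0.245, 0.001], [0.002, 0.001, -1.0]] [-0.   0.3  0.5] 0.9999092020521625 0.0 [ -2.9  41.1 111.8   0.2  26.9  11.1]
2.3667 [0.4689 0.0882 0.0358] [[0.245, 0.97, 0.002], [0.97, -0.245, 0.001], [0.002, 0.001, -1.0]] [-0.   0.3  0.5] 0.9999092020521625 0.0 [ -2.9  41.1 111.8   0.2  26.9  11.1]
2.3667 [0.4689 0.0882 0.0358] [[0.245, 0.97, 0.002], [0.97, -0.245, 0.001], [0.002, 0.001, -1.0]] [-0.   0.3  0.5] 0.9999092020521625 0.0 [ -2.9  41.1 111.8   0.2  26.9  11.1]
```

View pics/z3.png

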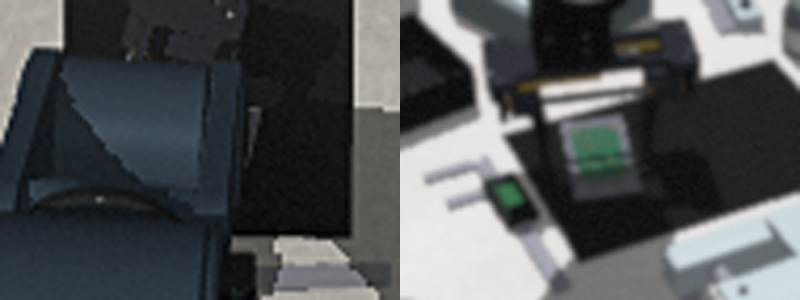

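The fingers straddle the carrier in the side crop at about (600,160). The TCP stands 5 mm too far along the carrier's length, so I correct that, lower and close.

{"op": "step_arm", "data": {"steps": [[-0.0167,0.009,0.01,0,0,0,-1],[-0.0167,0.009,0.02,0,0,0,-1],[-0.0167,0.009,0.021,0,0,0,-1],[-0.0167,0.009,0.021,0,0,0,0.6],[-0.0167,0.009,0.021,0,0,0,0.6],[-0.0167,0.009,0.021,0,0,0,0.6],[-0.0167,0.009,0.021,0,0,0,0.6],[-0.0167,0.009,0.021,0,0,0,0.6]]}}

```text
time_s: 3.03
position: [0.4696, 0.0825, 0.0286]
tcp_rot: [[0.245, 0.969, -0.0], [0.969, -0.245, 0.002], [0.001, -0.0, -1.0]]
force: [-0.5, 0.1, -0.1]
opening: 0.711
grasp_force: 0.0
```

{"op": "step_arm", "data": {"steps": [[0,0,0,0,0,0,0.6],[0,0,0,0,0,0,0.6],[0,0,0,0,0,0,0.6]]}}

```text
time_s: 3.28
position: [0.4696, 0.0824, 0.0286]
tcp_rot: [[0.245, 0.969, -0.0], [0.969, -0.245, 0.002], [0.001, -0.001, -1.0]]
force: [-1.0, -0.6, 1.2]
opening: 0.686
grasp_force: 30.0
```

{"op": "step_arm", "data": {"steps": [[0,0,-0.03,0,0,0,0.6],[0,0,-0.1,0,0,0,0.6],[0,0,-0.2,0,0,0,0.6],[0,0,-0.3,0,0,0,0.6],[0,0,-0.4,0,0,0,0.6],[0,0,-0.5,0,0,0,0.6],[0,0,-0.54,0,0,0,0.6],[0,0,-0.54,0,0,0,0.6]]}}

```text
time_s: 3.95
position: [0.4714, 0.0822, 0.1941]
tcp_rot: [[0.245, 0.969, 0.007], [0.97, -0.245, 0.001], [0.003, 0.007, -1.0]]
force: [0.6, 0.0, -0.3]
opening: 0.681
grasp_force: 30.0
```

```bash
python3 -c "
from h import *
st();print(rowto([.52,-.14,.191],down(-7)),rowto([.5548,-.298,.191],down(0)))"
```

```text
3.95 [0.4714 0.0822 0.1941] [[0.245, 0.969, 0.007], [0.97, -0.245, 0.001], [0.003, 0.007, -1.0]] [ 0.6  0.  -0.3] 0.681128921835266 29.99919444322586 [-3.600e+00  2.360e+01  1.062e+02  1.000e-01  4.980e+01  1.050e+01]
(array([-0.6783,  0.3386,  0.0106]), array([ 0.0091, -0.0031, -0.1597])) (array([-1.1605,  0.5801,  0.0109]), array([ 0.0093, -0.0026, -0.3152]))
```

{"op": "step_arm", "data": {"steps": [[-0.05,0.025,0,0,0,-0.02,0.6],[-0.14,0.07,0,0,0,-0.04,0.6],[-0.25,0.125,0,0,0,-0.06,0.6],[-0.36,0.18,0,0,0,-0.09,0.6],[-0.47,0.235,0,0,0,-0.11,0.6],[-0.57,0.285,0,0,0,-0.14,0.6],[-0.65,0.325,0,0,0,-0.16,0.6],[-0.68,0.34,0,0,0,-0.16,0.6]]}}

```text
time_s: 4.62
position: [0.519, -0.1445, 0.1891]
tcp_rot: [[0.125, 0.992, -0.0], [0.992, -0.125, 0.0], [0.0, -0.0, -1.0]]
force: [0.5, 0.9, -0.8]
opening: 0.683
grasp_force: 30.0
```

```bash
python3 -c "
from h import *
st();print(rowto([.5548,-.298,.185],down(0)))
grab('side','s4.png')"
```

```text
4.6167 [ 0.519  -0.1445  0.1891] [[0.125, 0.992, -0.0], [0.992, -0.125, 0.0], [0.0, -0.0, -1.0]] [ 0.5  0.9 -0.8] 0.682846476719697 29.998906552791595 [-27.5  28.2  97.9   0.   53.9 -20.3]
(array([-0.4929,  0.182 ,  0.0135]), array([-1.000e-04, -5.000e-04, -1.591e-01]))
```

View pics/s4.png

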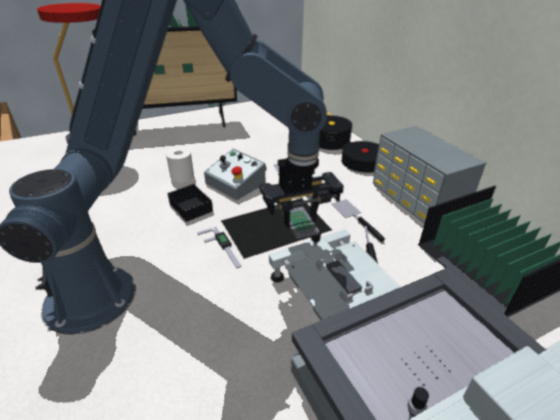

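The carrier is held level in the gripper at about (302,222). I continue to above the nest.

{"op": "step_arm", "data": {"steps": [[-0.04,0.015,0,0,0,-0.02,0.6],[-0.12,0.045,0,0,0,-0.04,0.6],[-0.22,0.08,0,0,0,-0.07,0.6],[-0.32,0.12,0,0,0,-0.1,0.6],[-0.41,0.15,0,0,0,-0.13,0.6],[-0.47,0.175,0,0,0,-0.16,0.6],[-0.493,0.182,0,0,0,-0.16,0.6],[-0.493,0.182,0,0,0,-0.16,0.6]]}}

```text
time_s: 5.33
position: [0.5543, -0.294, 0.1889]
tcp_rot: [[-0.002, 1.0, -0.001], [1.0, 0.002, 0.003], [0.003, -0.001, -1.0]]
force: [-0.8, 0.2, -1.4]
opening: 0.682
grasp_force: 30.0
```

{"op": "step_arm", "data": {"steps": [[0,0,0.03,0,0,0,0.6],[0,0,0.08,0,0,0,0.6],[0,0,0.12,0,0,0,0.6],[0,0,0.14,0,0,0,0.6],[0,0,0.14,0,0,0,0.6],[0,0,0.14,0,0,0,0.6]]}}

```text
time_s: 5.83
position: [0.5544, -0.2929, 0.1474]
tcp_rot: [[-0.004, 1.0, -0.001], [1.0, 0.004, 0.003], [0.003, -0.001, -1.0]]
force: [-0.7, 0.1, 0.2]
opening: 0.685
grasp_force: 30.0
```

```bash
python3 -c "
from h import *
t=grab('top');s=grab('side');st();print(rowto([.5548,-.298,.1286],down(0)))
a=cv2.resize(t['image'][185:275,330:450],(400,300),interpolation=2);b=cv2.resize(s['image'][220:325,260:400],(400,300),interpolation=2)
cv2.imwrite('pics/z5.png',np.hstack([a,b])[:,:,::-1])"
```

```text
5.9333 [ 0.5551 -0.2939  0.1485] [[-0.004, 1.0, 0.001], [1.0, 0.004, 0.001], [0.001, 0.001, -1.0]] [-0.7 -0.6 -0.8] 0.6804029011803407 29.99926596879959 [-38.1  37.3  86.5   0.1  56.2 -38.4]
(array([-0.0138, -0.001 ,  0.0662]), array([ 0.0008, -0.0012,  0.005 ]))
```

View pics/z5.png

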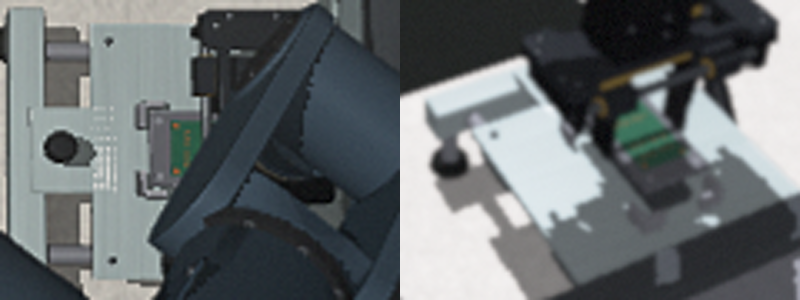

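The top crop shows the carrier over the nest with its front edge at about full-image x=375; the side crop shows it level. I check the front edge numerically.

```bash
python3 -c "
from h import *
t=grab('top');i=t['image']
print(i[230,366:392].tolist());print(i[212:250,380].max(1).tolist());print(i[212:250,377].max(1).tolist())
print(i[212:250,374].max(1).tolist())
for u in (374,375,376,377):print(u,onz(t,u-.5,230,.126),onz(t,u-.5,230,.102))
for v in (218,219,220,240,241,242):print(v,onz(t,379,v-.5,.126)[0])
"
```

```text
[[154, 165, 164], [157, 169, 168], [154, 167, 165], [151, 163, 162], [149, 161, 160], [147, 158, 157], [152, 164, 162], [151, 164, 163], [163, 176, 174], [58, 60, 61], [91, 92, 97], [95, 96, 101], [95, 95, 101], [96, 96, 100], [99, 96, 101], [88, 95, 95], [45, 86, 66], [45, 87, 68], [41, 87, 68], [71, 89, 66], [104, 88, 62], [79, 90, 65], [46, 90, 67], [41, 73, 61], [43, 51, 57], [40, 48, 51]]
[158, 158, 160, 162, 85, 75, 100, 100, 98, 101, 104, 103, 104, 104, 102, 102, 103, 102, 101, 101, 102, 104, 103, 102, 101, 102, 102, 103, 73, 80, 176, 111, 84, 118, 73, 48, 47, 48]
[160, 160, 162, 153, 140, 64, 102, 101, 125, 109, 101, 101, 101, 101, 101, 103, 102, 102, 101, 102, 100, 101, 101, 99, 105, 108, 109, 103, 87, 172, 160, 139, 66, 159, 168, 165, 169, 178]
[164, 165, 168, 152, 150, 72, 87, 92, 92, 93, 93, 85, 176, 180, 177, 177, 178, 177, 176, 177, 175, 177, 176, 180, 182, 108, 91, 93, 92, 85, 175, 159, 77, 163, 166, 164, 164, 163]
374 [ 0.5526622  -0.23515156  0.126     ] [ 0.55439056 -0.23997208  0.102     ]
375 [ 0.55268096 -0.2378039   0.126     ] [ 0.5544097  -0.24267626  0.102     ]
376 [ 0.55269974 -0.24045615  0.126     ] [ 0.55442884 -0.24538034  0.102     ]
377 [ 0.55271852 -0.2431083   0.126     ] [ 0.55444798 -0.24808432  0.102     ]
218 0.5861175173362592
219 0.5834425784040081
220 0.5807688168541764
240 0.5275412982276075
241 0.5248923304651739
242 0.5222445465277488
```

The carrier sits squarely over the stops and needs 4 mm more towards home. I lower it gently.

{"op": "step_arm", "data": {"steps": [[-0.007,-0.002,0,0,0,0,0.6],[-0.014,-0.002,0.01,0,0,0,0.6],[-0.014,-0.002,0.025,0,0,0,0.6],[-0.014,-0.002,0.035,0,0,0,0.6],[-0.014,-0.002,0.043,0,0,0,0.6],[-0.014,-0.002,0.05,0,0,0,0.6],[-0.014,-0.002,0.055,0,0,0,0.6],[-0.014,-0.002,0.055,0,0,0,0.6]]}}

```text
time_s: 6.65
position: [0.5538, -0.298, 0.1309]
tcp_rot: [[-0.004, 1.0, -0.001], [1.0, 0.004, 0.002], [0.002, -0.001, -1.0]]
force: [-0.2, -0.7, -1.3]
opening: 0.685
grasp_force: 30.0
```

{"op": "step_arm", "data": {"steps": [[0,0,0.003,0,0,0,0.6],[0,0,0.006,0,0,0,0.6],[0,0,0.009,0,0,0,0.6],[0,0,0.011,0,0,0,0.6],[0,0,0.011,0,0,0,0.6],[0,0,0.011,0,0,0,0.6]]}}

```text
time_s: 7.15
position: [0.5542, -0.2982, 0.1286]
tcp_rot: [[-0.004, 1.0, 0.0], [1.0, 0.004, 0.001], [0.001, 0.0, -1.0]]
force: [0.2, 0.4, 2.7]
opening: 0.683
grasp_force: 30.0
```

{"op": "step_arm", "data": {"steps": [[0,0,0.002,0,0,0,0.6],[0,0,0.004,0,0,0,0.6],[0,0,0.004,0,0,0,0.6]]}}

```text
time_s: 7.4
position: [0.5542, -0.2982, 0.1286]
tcp_rot: [[-0.004, 1.0, 0.0], [1.0, 0.004, 0.001], [0.001, 0.0, -1.0]]
force: [-2.1, 1.6, 9.4]
opening: 0.679
grasp_force: 30.0
```

Contact comes exactly at the seat height. I release and lift.

{"op": "step_arm", "data": {"steps": [[0,0,-0.003,0,0,0,0.6],[0,0,-0.003,0,0,0,-1],[0,0,-0.003,0,0,0,-1],[0,0,-0.003,0,0,0,-1],[0,0,-0.003,0,0,0,-1],[0,0,-0.003,0,0,0,-1],[0,0,-0.003,0,0,0,-1],[0,0,-0.003,0,0,0,-1]]}}

```text
time_s: 8.07
position: [0.5541, -0.2982, 0.1277]
tcp_rot: [[-0.004, 1.0, -0.0], [1.0, 0.004, 0.002], [0.002, -0.0, -1.0]]
force: [0.3, 0.3, -0.8]
opening: 0.989
grasp_force: 0.0
```

{"op": "step_arm", "data": {"steps": [[0,0,-0.02,0,0,0,-1],[0,0,-0.06,0,0,0,-1],[0,0,-0.12,0,0,0,-1],[0,0,-0.2,0,0,0,-1],[0.1,0,-0.22,0,0,0,-1],[0.25,0.0,-0.22,0,0,0,-1],[0.4,0.0,-0.22,0,0,0,-1],[0.433,0.002,-0.22,0,0,0,-1]]}}

```text
time_s: 8.73
position: [0.5531, -0.1637, 0.1955]
tcp_rot: [[-0.005, 1.0, -0.001], [1.0, 0.005, 0.004], [0.004, -0.001, -1.0]]
force: [-1.5, 0.1, -0.8]
opening: 1.0
grasp_force: 0.0
```

```bash
python3 -c "
from h import *
t=grab('top');s=grab('side');st();print(rowto([.5548,-.168,.130],down(0)))
i=t['image'];print(i[230,366:420].max(1).tolist())
a=cv2.resize(t['image'][185:275,330:450],(400,300),interpolation=2);b=cv2.resize(s['image'][220:325,260:400],(400,300),interpolation=2)
cv2.imwrite('pics/z6.png',np.hstack([a,b])[:,:,::-1])"
```

```text
8.8333 [ 0.5539 -0.1649  0.1954] [[-0.008, 1.0, -0.0], [1.0, 0.008, 0.002], [0.002, -0.0, -1.0]] [-0.  -0.6 -0.6] 0.998526242516016 0.0 [-27.7  30.4  91.9   0.1  57.8 -28.2]
(array([-0.0107,  0.0028,  0.2181]), array([-0.    , -0.0027,  0.01  ]))
[69, 70, 71, 72, 71, 74, 74, 75, 77, 77, 76, 78, 80, 81, 80, 83, 82, 80, 81, 83, 83, 83, 83, 84, 87, 91, 78, 38, 49, 54, 44, 76, 77, 73, 73, 75, 71, 77, 76, 64, 51, 51, 52, 49, 50, 56, 55, 54, 58, 54, 66, 85, 84, 85]
```

View pics/z6.png

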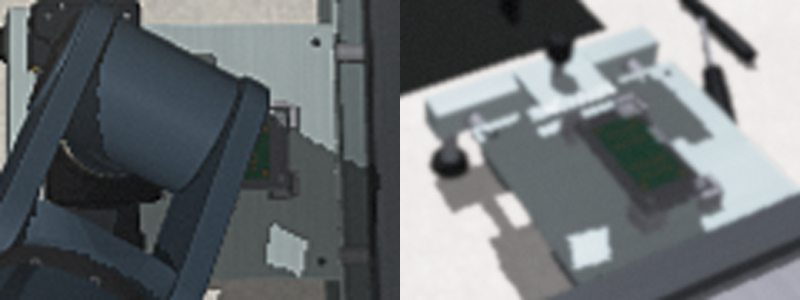

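The carrier lies flat inside the four stops in the side crop at about (640,155). Next I grip the knob.

{"op": "step_arm", "data": {"steps": [[-0.011,0.003,0.05,0,0,0.01,-1],[-0.011,0.003,0.1,0,0,0.01,-1],[-0.011,0.003,0.15,0,0,0.01,-1],[-0.011,0.003,0.19,0,0,0.01,-1],[-0.011,0.003,0.208,0,0,0.01,-1],[-0.011,0.003,0.21,0,0,0.01,0.8],[-0.011,0.003,0.21,0,0,0.01,0.8],[-0.011,0.003,0.21,0,0,0.01,0.8]]}}

```text
time_s: 9.5
position: [0.5558, -0.1724, 0.1319]
tcp_rot: [[0.005, 1.0, 0.002], [1.0, -0.005, 0.001], [0.001, 0.002, -1.0]]
force: [0.3, 0.1, 0.8]
opening: 0.852
grasp_force: 0.0
```

{"op": "step_arm", "data": {"steps": [[0,0,0,0,0,0,0.8],[0,0,0,0,0,0,0.8],[0,0,0,0,0,0,0.8],[0,0,0,0,0,0,0.8],[0,0,0,0,0,0,0.8],[0,0,0,0,0,0,0.8],[0,0,0,0,0,0,0.8],[0,0,0,0,0,0,0.8]]}}

```text
time_s: 10.17
position: [0.5552, -0.1715, 0.131]
tcp_rot: [[0.004, 1.0, 0.0], [1.0, -0.004, 0.002], [0.002, 0.0, -1.0]]
force: [1.0, -0.6, -0.6]
opening: 0.283
grasp_force: 30.0
```

{"op": "step_arm", "data": {"steps": [[-0.01,0,0,0,0,0,0.8],[-0.03,0,0,0,0,0,0.8],[-0.06,0,0,0,0,0,0.8],[-0.1,0,0,0,0,0,0.8],[-0.14,0,0,0,0,0,0.8],[-0.18,0,0,0,0,0,0.8],[-0.22,0,0,0,0,0,0.8],[-0.26,0,0,0,0,0,0.8]]}}

```text
time_s: 10.83
position: [0.5554, -0.2491, 0.131]
tcp_rot: [[0.005, 1.0, 0.001], [1.0, -0.005, 0.004], [0.004, 0.001, -1.0]]
force: [3.2, 4.8, 1.1]
opening: 0.282
grasp_force: 30.0
```

{"op": "step_arm", "data": {"steps": [[-0.04,0,0,0,0,0,0.8],[-0.08,0,0,0,0,0,0.8],[-0.12,0,0,0,0,0,0.8],[-0.16,0,0,0,0,0,0.8],[-0.2,0,0,0,0,0,0.8],[-0.235,0,0,0,0,0,0.8],[-0.26,0,0,0,0,0,0.8],[-0.28,0,0,0,0,0,0.8]]}}

```text
time_s: 11.5
position: [0.5555, -0.334, 0.1311]
tcp_rot: [[0.005, 1.0, 0.002], [1.0, -0.005, 0.002], [0.002, 0.002, -1.0]]
force: [5.1, 4.0, 1.1]
opening: 0.28
grasp_force: 30.0
```

{"op": "step_arm", "data": {"steps": [[-0.015,0,0,0,0,0,0.8],[-0.027,0,0,0,0,0,0.8],[-0.037,0,0,0,0,0,0.8],[-0.045,0,0,0,0,0,0.8],[-0.052,0,0,0,0,0,0.8],[-0.058,0,0,0,0,0,0.8],[-0.058,0,0,0,0,0,0.8],[-0.058,0,0,0,0,0,0.8]]}}

```text
time_s: 12.17
position: [0.5555, -0.3459, 0.131]
tcp_rot: [[0.005, 1.0, 0.001], [1.0, -0.005, 0.011], [0.011, 0.001, -1.0]]
force: [5.4, 11.3, 4.8]
opening: 0.284
grasp_force: 30.0
```

{"op": "step_arm", "data": {"steps": [[-0.005,0,0,0,0,0,0.8],[-0.01,0,0,0,0,0,0.8],[-0.01,0,0,0,0,0,0.8],[-0.01,0,0,0,0,0,0.8]]}}

```text
time_s: 12.5
position: [0.5555, -0.346, 0.1309]
tcp_rot: [[0.006, 1.0, 0.0], [1.0, -0.006, 0.016], [0.016, 0.0, -1.0]]
force: [6.6, 19.1, 7.7]
opening: 0.283
grasp_force: 30.0
```

{"op": "step_arm", "data": {"steps": [[-0.005,0,0,0,0,0,0.8],[-0.01,0,0,0,0,0,0.8],[-0.01,0,0,0,0,0,0.8],[-0.01,0,0,0,0,0,0.8]]}}

```text
time_s: 12.83
position: [0.5555, -0.3461, 0.1309]
tcp_rot: [[0.006, 1.0, -0.0], [1.0, -0.006, 0.021], [0.021, -0.001, -1.0]]
force: [6.7, 24.0, 10.1]
opening: 0.283
grasp_force: 30.0
```

```bash
python3 -c "
from h import *
st();t=grab('top');s=grab('side');st()
a=cv2.resize(t['image'][185:275,330:450],(400,300),interpolation=2);b=cv2.resize(s['image'][225:330,280:420],(400,300),interpolation=2)
cv2.imwrite('pics/z7.png',np.hstack([a,b])[:,:,::-1])"
```

```text
12.8333 [ 0.5555 -0.3461  0.1309] [[0.006, 1.0, -0.0], [1.0, -0.006, 0.021], [0.021, -0.001, -1.0]] [ 6.7 24.  10.1] 0.28296797348091934 30.00574549252633 [-42.1  40.6  82.5   1.   57.7 -42.3]
12.9333 [ 0.5555 -0.3461  0.1309] [[0.006, 1.0, -0.0], [1.0, -0.006, 0.021], [0.021, -0.001, -1.0]] [ 7.2 24.4 10.2] 0.2791805428586366 30.005628874059767 [-42.1  40.6  82.5   1.   57.7 -42.3]
```

View pics/z7.png

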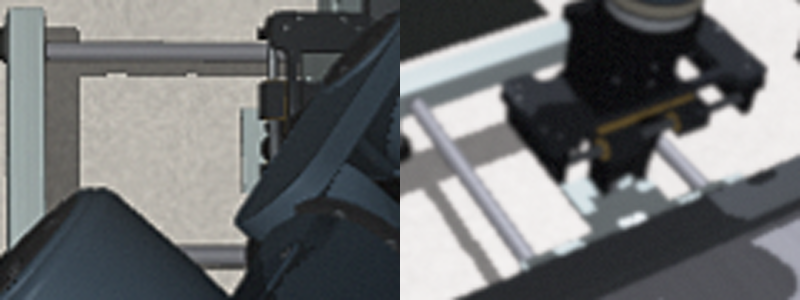

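The shuttle is hard against its stop: 24 N with no motion. In the top crop the rails are exposed behind it. I unload, release and lift, then check the knob against the frame.

{"op": "step_arm", "data": {"steps": [[0.015,0,0,0,0,0,0.8],[0.028,0,0,0,0,0,0.8],[0.028,0,0,0,0,0,-1],[0.028,0,0,0,0,0,-1],[0.028,0,0,0,0,0,-1],[0.028,0,0,0,0,0,-1],[0.028,0,0,0,0,0,-1],[0.028,0,0,0,0,0,-1]]}}

```text
time_s: 13.6
position: [0.5539, -0.3493, 0.1306]
tcp_rot: [[0.005, 1.0, -0.001], [1.0, -0.005, 0.001], [0.001, -0.001, -1.0]]
force: [-0.5, -0.1, 0.1]
opening: 0.654
grasp_force: 0.0
```

{"op": "step_arm", "data": {"steps": [[0,0,0,0,0,0,-1],[0,0,0,0,0,0,-1],[0,0,-0.06,0,0,0,-1],[0,0,-0.16,0,0,0,-1],[0,0,-0.26,0,0,0,-1],[0,0,-0.36,0,0,0,-1],[0,0,-0.46,0,0,0,-1],[0,0,-0.5,0,0,0,-1]]}}

```text
time_s: 14.27
position: [0.5559, -0.3501, 0.2859]
tcp_rot: [[0.004, 1.0, 0.006], [1.0, -0.004, -0.004], [-0.004, 0.006, -1.0]]
force: [0.3, -0.7, -0.1]
opening: 0.997
grasp_force: 0.0
```

{"op": "step_arm", "data": {"steps": [[0.13,0,0,0,0,-0.15,-1],[0.26,0,0,0,0,-0.3,-1],[0.39,0,0,0,0,-0.45,-1],[0.52,0,0,0,0,-0.6,-1],[0.65,0,0,0,0,-0.7,-1],[0.78,-0.05,0,0,0,-0.7,-1],[0.9,-0.1,0,0,0,-0.7,-1],[0.98,-0.1,0,0,0,-0.7,-1]]}}

```text
time_s: 14.93
position: [0.5219, -0.051, 0.2809]
tcp_rot: [[-0.52, 0.854, -0.005], [0.854, 0.52, 0.004], [0.005, -0.002, -1.0]]
force: [-0.8, -0.5, -0.6]
opening: 0.998
grasp_force: 0.0
```

```bash
python3 -c "
from h import *
st();t=grab('top');s=grab('side')
a=cv2.resize(t['image'][175:295,390:550],(400,300),interpolation=2);b=cv2.resize(s['image'][255:360,290:430],(400,300),interpolation=2)
cv2.imwrite('pics/z8.png',np.hstack([a,b])[:,:,::-1])"
```

```text
14.9333 [ 0.5219 -0.051   0.2809] [[-0.52, 0.854, -0.005], [0.854, 0.52, 0.004], [0.005, -0.002, -1.0]] [-0.8 -0.5 -0.6] 0.9976355523576267 0.0 [-17.9  20.2  94.    0.1  66.1 -49.3]
```

View pics/z8.png

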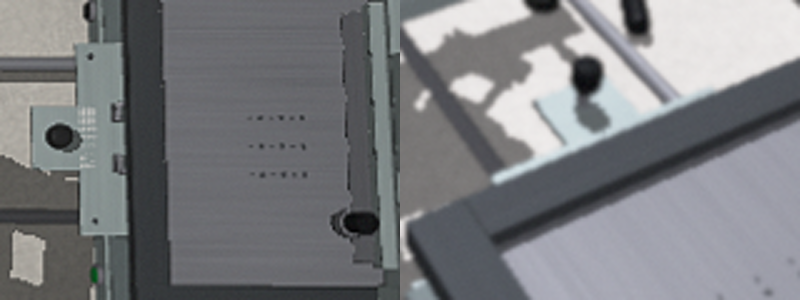

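The knob at top (414.5,229) and the frame edge at (441,229) are 26.4 px apart, about 69 mm, so the shuttle is home. Now the key.

```bash
cat >> h.py <<'E'
B=np.array([.494,.3775,.0965]); ps=np.radians(22.5); t15=np.radians(15)
n=np.array([-np.sin(t15)*np.cos(ps),-np.sin(t15)*np.sin(ps),np.cos(t15)])
def keyR(az):
    x=np.array([np.cos(np.radians(az)),np.sin(np.radians(az)),0]); x[2]=-(x@n)/n[2]; x/=np.linalg.norm(x)
    z=-n; return np.stack([x,np.cross(z,x),z],1)   # tool x along bow x
E
python3 -c "
from h import *
R=keyR(66);print(R.round(3).tolist())
print(rowto([.51,.18,.26],R));print(rowto(B+.1*n,R))"
```

```text
[[0.399, 0.885, 0.239], [0.897, -0.431, 0.099], [0.191, 0.175, -0.966]]
(array([0.6805, 0.3619, 0.0738]), array([-0.3291,  0.1104,  1.2477]))
(array([1.2825, 0.5753, 0.2989]), array([-0.3291,  0.1104,  1.2477]))
```

{"op": "step_arm", "data": {"steps": [[0.1,0.05,0,0,0,0.12,-1],[0.2,0.1,0,0,0,0.25,-1],[0.3,0.16,0,0,0,0.4,-1],[0.4,0.21,0,0,0,0.55,-1],[0.5,0.27,0,0,0,0.7,-1],[0.6,0.32,0,0,0,0.85,-1],[0.68,0.36,0,0,0,0.95,-1],[0.68,0.36,0,0,0,0.95,-1]]}}

```text
time_s: 15.7
position: [0.5122, 0.1794, 0.2817]
tcp_rot: [[0.198, 0.98, 0.001], [0.98, -0.198, 0.004], [0.004, 0.0, -1.0]]
force: [-0.3, -0.6, -0.2]
opening: 1.002
grasp_force: 0.0
```

```bash
python3 -c "
from h import *
st();R=keyR(66)
print(rowto(B+.1*n,R))"
```

```text
15.7 [0.5122 0.1794 0.2817] [[0.198, 0.98, 0.001], [0.98, -0.198, 0.004], [0.004, 0.0, -1.0]] [-0.3 -0.6 -0.2] 1.0023097979485074 0.0 [ 7.4 21.5 91.7  0.2 66.7 18.7]
(array([ 0.5862, -0.2617,  0.2976]), array([-0.2538,  0.2133,  0.2997]))
```

{"op": "step_arm", "data": {"steps": [[0.1,-0.05,0.04,-0.05,0.04,0.05,-1],[0.2,-0.1,0.08,-0.09,0.08,0.1,-1],[0.32,-0.15,0.14,-0.14,0.12,0.16,-1],[0.44,-0.2,0.2,-0.19,0.16,0.22,-1],[0.53,-0.24,0.26,-0.23,0.2,0.27,-1],[0.586,-0.262,0.298,-0.254,0.213,0.3,-1],[0.586,-0.262,0.298,-0.254,0.213,0.3,-1],[0.586,-0.262,0.298,-0.254,0.213,0.3,-1]]}}

```text
time_s: 16.37
position: [0.4702, 0.3636, 0.1917]
tcp_rot: [[0.399, 0.886, 0.237], [0.898, -0.43, 0.095], [0.186, 0.175, -0.967]]
force: [1.0, -0.2, 0.8]
opening: 1.002
grasp_force: 0.0
```

```bash
python3 -c "
from h import *
st();R=keyR(66)
print(rowto(B+.006*n,R))
s=grab('side')
print(proj(s,B),proj(s,B-.031*n))
b=cv2.resize(s['image'][120:210,180:300],(800,600),interpolation=2)
cv2.imwrite('pics/z9.png',b[:,:,::-1])"
```

```text
16.3667 [0.4702 0.3636 0.1917] [[0.399, 0.886, 0.237], [0.898, -0.43, 0.095], [0.186, 0.175, -0.967]] [ 1.  -0.2  0.8] 1.0024468177644266 0.0 [ 27.7  27.9 100.   -2.4  37.3  54.3]
(array([ 0.0142, -0.0053,  0.31  ]), array([-0.0002,  0.0056,  0.0021]))
[222.3107545  158.71870617] [224.6482814  165.24103487]
```

View pics/z9.png

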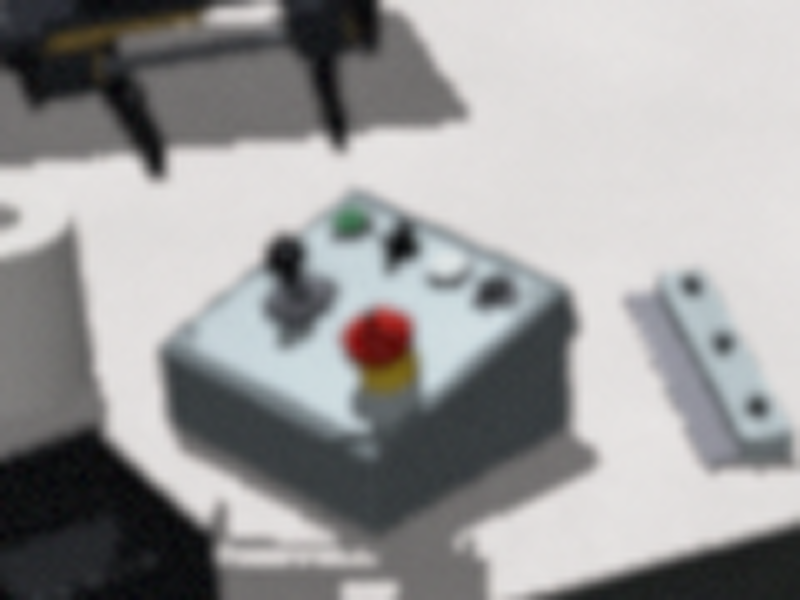

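The picture shows the fingers on either side of the bow, which is edge-on at crop (285,260), with the bezel at (298,300) where my model predicts it. I've now viewed 12 pictures, over the limit of 10, so I'll view no more and work from numbers. I descend along the key axis.

{"op": "step_arm", "data": {"steps": [[0.005,-0.002,0.08,0,0.005,0,-1],[0.014,-0.005,0.16,0,0.005,0,-1],[0.014,-0.005,0.22,0,0.005,0,-1],[0.014,-0.005,0.26,0,0.005,0,-1],[0.014,-0.005,0.285,0,0.005,0,-1],[0.014,-0.005,0.3,0,0.005,0,-1],[0.014,-0.005,0.303,0,0.005,0,-1],[0.014,-0.005,0.303,0,0.005,0,-1]]}}

```text
time_s: 17.08
position: [0.4928, 0.3768, 0.1057]
tcp_rot: [[0.4, 0.884, 0.241], [0.896, -0.433, 0.1], [0.193, 0.176, -0.965]]
force: [-0.1, -0.6, -0.3]
opening: 1.004
grasp_force: 0.0
```

```bash
python3 -c "
from h import *
st();R=keyR(66)
print(rowto(B+.006*n,R))"
```

```text
17.0833 [0.4928 0.3768 0.1057] [[0.4, 0.884, 0.241], [0.896, -0.433, 0.1], [0.193, 0.176, -0.965]] [-0.1 -0.6 -0.3] 1.004309302548589 0.0 [27.7 37.3 99.9 -2.9 27.7 55.2]
(array([-0.0021, -0.0027,  0.011 ]), array([ 0.0015, -0.0024, -0.0022]))
```

Close in place, in stages (the height is 3 mm above the nominal grasp, which is fine).

{"op": "step_arm", "data": {"steps": [[0,-0.002,0.006,0,0,0,0.5],[0,-0.002,0.006,0,0,0,0.5],[0,-0.002,0.006,0,0,0,0.5],[0,-0.002,0.006,0,0,0,0.5],[0,-0.002,0.006,0,0,0,0.6],[0,-0.002,0.006,0,0,0,0.6],[0,-0.002,0.006,0,0,0,0.6],[0,-0.002,0.006,0,0,0,0.6]]}}

```text
time_s: 17.75
position: [0.4921, 0.3775, 0.1034]
tcp_rot: [[0.4, 0.884, 0.24], [0.896, -0.432, 0.1], [0.192, 0.175, -0.966]]
force: [-0.2, -0.5, 0.0]
opening: 0.48
grasp_force: 0.0
```

{"op": "step_arm", "data": {"steps": [[0,0,0,0,0,0,1],[0,0,0,0,0,0,1],[0,0,0,0,0,0,1],[0,0,0,0,0,0,1],[0,0,0,0,0,0,1],[0,0,0,0,0,0,1]]}}

```text
time_s: 18.25
position: [0.492, 0.3774, 0.1033]
tcp_rot: [[0.401, 0.884, 0.24], [0.896, -0.433, 0.1], [0.192, 0.175, -0.966]]
force: [0.0, 0.5, -1.0]
opening: 0.235
grasp_force: 30.0
```

```bash
python3 -c "
from h import *
st();print(read_state()['moment'],read_state()['force'])"
```

```text
18.25 [0.492  0.3774 0.1033] [[0.401, 0.884, 0.24], [0.896, -0.433, 0.1], [0.192, 0.175, -0.966]] [ 0.   0.5 -1. ] 0.23457752354652128 29.99983750283718 [ 27.8  37.6 100.   -2.9  27.5  55.3]
[-0.04984745  0.2961678  -0.29191574] [ 1.71341415e-04  5.36805982e-01 -1.00236529e+00]
```

The jaws stopped at 20 mm, not 9 mm, and the moment on the tool is clockwise. So the bow lies about 28° clockwise of my guess (azimuth about 38°) and rests on its off stop. I had misjudged the side view's scale there. Turning on from this side would run joint 6 to its limit, so I regrasp with the half-turned pose: open, raise, turn -152°.

{"op": "step_arm", "data": {"steps": [[0,0,0,0,0,0,-1],[0,0,0,0,0,0,-1],[0,0,0,0,0,0,-1],[0,0,0,0,0,0,-1],[0,0,0,0,0,0,-1],[0,0,-0.08,0,0,0,-1],[0,0,-0.17,0,0,0,-1],[0,0,-0.2,0,0,0,-1]]}}

```text
time_s: 18.92
position: [0.4782, 0.3719, 0.1639]
tcp_rot: [[0.399, 0.884, 0.243], [0.896, -0.432, 0.102], [0.195, 0.177, -0.965]]
force: [0.0, 0.3, 0.5]
opening: 0.751
grasp_force: 0.0
```

{"op": "step_arm", "data": {"steps": [[0,0,0,0,0,-0.14,-1],[0,0,0,0,0,-0.29,-1],[0,0,0,0,0,-0.44,-1],[0,0,0,0,0,-0.59,-1],[0,0,0,0,0,-0.74,-1],[0,0,0,0,0,-0.88,-1],[0,0,0,0,0,-1,-1],[0,0,0,0,0,-1,-1]]}}

```text
time_s: 19.58
position: [0.4776, 0.3714, 0.161]
tcp_rot: [[-0.344, 0.908, 0.24], [0.939, 0.329, 0.1], [0.012, 0.26, -0.966]]
force: [0.6, -0.1, 0.0]
opening: 1.001
grasp_force: 0.0
```

{"op": "step_arm", "data": {"steps": [[0,0,0,0,0,-0.14,-1],[0,0,0,0,0,-0.29,-1],[0,0,0,0,0,-0.44,-1],[0,0,0,0,0,-0.59,-1],[0,0,0,0,0,-0.74,-1],[0,0,0,0,0,-0.88,-1],[0,0,0,0,0,-1,-1],[0,0,0,0,0,-1,-1]]}}

```text
time_s: 20.25
position: [0.4777, 0.3714, 0.1611]
tcp_rot: [[-0.884, 0.401, 0.24], [0.433, 0.896, 0.1], [-0.175, 0.192, -0.966]]
force: [-0.8, 0.1, -0.3]
opening: 1.003
grasp_force: 0.0
```

{"op": "step_arm", "data": {"steps": [[0,0,0,0,0,-0.14,-1],[0,0,0,0,0,-0.29,-1],[0,0,0,0,0,-0.44,-1],[0,0,0,0,0,-0.59,-1],[0,0,0,0,0,-0.74,-1],[0,0,0,0,0,-0.88,-1],[0,0,0,0,0,-1,-1],[0,0,0,0,0,-1,-1]]}}

```text
time_s: 20.92
position: [0.4777, 0.3714, 0.1611]
tcp_rot: [[-0.909, -0.34, 0.24], [-0.326, 0.94, 0.1], [-0.26, 0.013, -0.966]]
force: [0.0, 1.0, -0.3]
opening: 0.999
grasp_force: 0.0
```

```bash
python3 -c "
from h import *
st();print(read_state()['moment']);R=keyR(38+180)
print(rowto(B+.05*n,R));print(rowto(B+.007*n,R))
s=grab('side');m=(s['image'][145:168,212:234].max(2)); print(m)"
```

```text
20.9167 [0.4777 0.3714 0.1611] [[-0.909, -0.34, 0.24], [-0.326, 0.94, 0.1], [-0.26, 0.013, -0.966]] [ 0.   1.  -0.3] 0.9992908603619406 0.0 [ 28.   31.3 100.2  -2.5  33.6 -79.9]
[-0.07083038  0.13376343 -0.02240252]
(array([-0.0003, -0.0022,  0.0565]), array([ 0.0004,  0.0016, -0.3933]))
(array([-1.000e-04, -2.200e-03,  1.998e-01]), array([ 0.0004,  0.0016, -0.3933]))
[[178 209 223 220 211 187 163 130  91  52  25  13  16  10  15  16  62 137
  199 223 226 229]
 [217 223 226 226 224 221 209 190 152 104  67  36  14  13  13  18  52 123
  190 221 226 226]
 [226 227 226 226 227 226 225 219 202 168 131  86  41  18  15  17  46 117
  187 218 218 219]
 [227 227 226 225 226 227 228 226 222 211 187 136  68  22   8  12  40 101
  173 199 191 185]
 [226 226 225 225 226 227 227 227 227 224 214 166  93  35  13  11  24  74
  135 164 164 158]
 [225 226 225 226 225 227 226 227 227 226 220 182 114  46  17  14  17  46
   92 132 148 152]
 [226 225 227 226 227 226 226 226 225 226 223 199 141  69  22   9   9  29
   70 111 134 147]
 [226 226 225 226 226 225 226 225 225 225 225 215 169  98  35  18  17  26
   5
[... 710 characters left out ...]
9  23  53 111 160 189 201 207
  213 217 217 218]
 [226 226 222 210 190 180 182 173 144  97  54  30  51  95 133 154 164 180
  197 211 218 216]
 [225 221 210 195 191 194 203 198 168 121  73  49  57  85 109 126 129 139
  173 201 214 217]
 [213 198 192 193 201 209 211 196 165 122  89  67  59  71  88 109 113 118
  154 196 215 219]
 [186 180 190 204 213 213 207 180 140 114  95  72  61  66  78  97  98 114
  158 200 217 220]
 [178 188 203 212 215 213 202 163 117 101  95  79  74  76  81  86  92 126
  176 209 219 218]
 [195 206 213 216 212 212 200 161 111  92  86  85  85  81  78  84 108 151
  194 215 214 196]
 [209 212 215 207 195 200 201 176 129  99  82  74  76  74  80 113 154 186
  207 211 189 159]]
```

The silhouette is about 5.3 px, or 19 mm, which agrees with a bow azimuth near 40°. I turn the last 17° and descend.

{"op": "step_arm", "data": {"steps": [[0,0,0,0,0,-0.14,-1],[0,0,0,0,0,-0.28,-1],[0,0,0,0,0,-0.38,-1],[0,-0.001,0.05,0,0,-0.38,-1],[0,-0.002,0.11,0,0,-0.38,-1],[0,-0.002,0.16,0,0,-0.38,-1],[0,-0.002,0.19,0,0,-0.38,-1],[0,-0.002,0.197,0,0,-0.38,-1]]}}

```text
time_s: 21.63
position: [0.4916, 0.3764, 0.1024]
tcp_rot: [[-0.77, -0.592, 0.238], [-0.587, 0.803, 0.099], [-0.249, -0.064, -0.966]]
force: [-1.0, -0.2, 0.1]
opening: 1.002
grasp_force: 0.0
```

{"op": "step_arm", "data": {"steps": [[0,0,0,0,0,0,1],[0,0,0,0,0,0,1],[0,0,0,0,0,0,1],[0,0,0,0,0,0,1],[0,0,0,0,0,0,1],[0,0,0,0,0,0,1],[0,0,0,0,0,0,1],[0,0,0,0,0,0,1]]}}

```text
time_s: 22.3
position: [0.4921, 0.3768, 0.1044]
tcp_rot: [[-0.767, -0.594, 0.24], [-0.589, 0.802, 0.1], [-0.252, -0.065, -0.966]]
force: [-1.3, 0.2, 0.3]
opening: 0.479
grasp_force: 0.0
```

{"op": "step_arm", "data": {"steps": [[0,0,0,0,0,0,1],[0,0,0,0,0,0,1],[0,0,0,0,0,0,1],[0,0,0,0,0,0,1]]}}

```text
time_s: 22.63
position: [0.4921, 0.3768, 0.1041]
tcp_rot: [[-0.768, -0.594, 0.24], [-0.589, 0.802, 0.1], [-0.252, -0.065, -0.966]]
force: [0.0, -1.5, -0.4]
opening: 0.171
grasp_force: 0.0
```

```bash
python3 -c "
from h import *
st();print(read_state()['moment'],read_state()['moment']@n)"
```

```text
22.6333 [0.4921 0.3768 0.1041] [[-0.768, -0.594, 0.24], [-0.589, 0.802, 0.1], [-0.252, -0.065, -0.966]] [ 0.  -1.5 -0.4] 0.17083790685679065 0.0 [ 27.7  37.5 100.   -2.9  27.5 -96.9]
[ 0.03834611  0.19663064 -0.04082645] -0.06807998831662523
```

{"op": "step_arm", "data": {"steps": [[0,0,0,0,0,0,1],[0,0,0,0,0,0,1],[0,0,0,0,0,0,1],[0,0,0,0,0,0,1]]}}

```text
time_s: 22.97
position: [0.4922, 0.3767, 0.1042]
tcp_rot: [[-0.768, -0.594, 0.24], [-0.589, 0.802, 0.1], [-0.252, -0.064, -0.966]]
force: [0.6, -1.3, -0.4]
opening: 0.137
grasp_force: 27.9
```

```bash
python3 -c "
from h import *
st();print(read_state()['moment'],read_state()['moment']@n)"
```

```text
22.9667 [0.4922 0.3767 0.1042] [[-0.768, -0.594, 0.24], [-0.589, 0.802, 0.1], [-0.252, -0.064, -0.966]] [ 0.6 -1.3 -0.4] 0.13727041548857413 27.933527034911094 [ 27.7  37.5 100.   -2.9  27.5 -96.9]
[-0.08289139  0.11979945 -0.44072947] -0.4177568138691971
```

The jaws are 12 mm apart, so the bow is about 8° further clockwise, and turning clockwise will seat it flush. The total turn is then about 8 + 75°, plus a little. Start turning.

{"op": "step_arm", "data": {"steps": [[0,0,0,0,0,0.1,1],[0,0,0,0,0,0.2,1],[0,0,0,0,0,0.3,1],[0,0,0,0,0,0.4,1],[0,0,0,0,0,0.5,1],[0,0,0,0,0,0.6,1],[0,0,0,0,0,0.7,1],[0,0,0,0,0,0.8,1]]}}

```text
time_s: 23.63
position: [0.4926, 0.3763, 0.1043]
tcp_rot: [[-0.97, -0.028, 0.241], [-0.004, 0.995, 0.099], [-0.243, 0.095, -0.965]]
force: [1.3, -3.3, -0.8]
opening: 0.101
grasp_force: 30.0
```

```bash
python3 -c "
from h import *
st();print(read_state()['moment'],read_state()['moment']@n)"
```

```text
23.6333 [0.4926 0.3763 0.1043] [[-0.97, -0.028, 0.241], [-0.004, 0.995, 0.099], [-0.243, 0.095, -0.965]] [ 1.3 -3.3 -0.8] 0.10110207613860246 29.997131836717017 [ 27.7  37.5 100.   -3.   27.5 -60.8]
[-0.56029397 -0.21769613 -0.12317564] 0.03655951034764309
```

The bow is flush in the jaws (8.8 mm) with barrel friction felt. Continue.

{"op": "step_arm", "data": {"steps": [[0,0,0,0,0,0.1,1],[0,0,0,0,0,0.2,1],[0,0,0,0,0,0.3,1],[0,0,0,0,0,0.4,1],[0,0,0,0,0,0.5,1],[0,0,0,0,0,0.6,1],[0,0,0,0,0,0.7,1],[0,0,0,0,0,0.8,1]]}}

```text
time_s: 24.3
position: [0.4924, 0.3756, 0.1041]
tcp_rot: [[-0.802, 0.547, 0.24], [0.581, 0.808, 0.098], [-0.141, 0.218, -0.966]]
force: [2.3, -5.6, 0.9]
opening: 0.102
grasp_force: 30.0
```

```bash
python3 -c "
from h import *
st();print(read_state()['moment'],read_state()['moment']@n)"
```

```text
24.3 [0.4924 0.3756 0.1041] [[-0.802, 0.547, 0.24], [0.581, 0.808, 0.098], [-0.141, 0.218, -0.966]] [ 2.3 -5.6  0.9] 0.10180071537695616 29.997174223826732 [ 27.7  37.5 100.   -3.1  27.6 -24.8]
[-1.1048373  -0.30003803 -0.15216305] 0.14692534054662124
```

The spring is felt at 0.15 N m. Go on to the start stop.

{"op": "step_arm", "data": {"steps": [[0,0,0,0,0,0.08,1],[0,0,0,0,0,0.16,1],[0,0,0,0,0,0.22,1],[0,0,0,0,0,0.27,1],[0,0,0,0,0,0.31,1],[0,0,0,0,0,0.34,1],[0,0,0,0,0,0.34,1]]}}

```text
time_s: 24.88
position: [0.4922, 0.3753, 0.104]
tcp_rot: [[-0.631, 0.737, 0.24], [0.771, 0.629, 0.097], [-0.079, 0.246, -0.966]]
force: [1.7, -6.4, 0.9]
opening: 0.097
grasp_force: 30.0
```

```bash
python3 -c "
from h import *
st();print(read_state()['moment'],read_state()['moment']@n)"
```

```text
24.8833 [0.4922 0.3753 0.104 ] [[-0.631, 0.737, 0.24], [0.771, 0.629, 0.097], [-0.079, 0.246, -0.966]] [ 1.7 -6.4  0.9] 0.09662577910540493 30.000278815277852 [ 27.7  37.5 100.1  -3.1  27.6  -9.7]
[-1.14653479 -0.17539679 -0.12055205] 0.17508463903518823
```

{"op": "step_arm", "data": {"steps": [[0,0,0,0,0,0.03,1],[0,0,0,0,0,0.06,1],[0,0,0,0,0,0.08,1],[0,0,0,0,0,0.08,1]]}}

```text
time_s: 25.22
position: [0.4921, 0.3752, 0.104]
tcp_rot: [[-0.585, 0.775, 0.24], [0.809, 0.58, 0.097], [-0.064, 0.25, -0.966]]
force: [1.5, -6.9, 1.3]
opening: 0.101
grasp_force: 30.0
```

```bash
python3 -c "
from h import *
st();print(read_state()['moment'],read_state()['moment']@n)"
```

```text
25.2167 [0.4921 0.3752 0.104 ] [[-0.585, 0.775, 0.24], [0.809, 0.58, 0.097], [-0.064, 0.25, -0.966]] [ 1.5 -6.9  1.3] 0.10055633387445377 29.99984795031196 [ 27.7  37.5 100.1  -3.1  27.6  -6.1]
[-1.28243341 -0.3186763  -0.06506611] 0.2753669245640308
```

The moment jumped to 0.28 N m, so the key is on the start stop. Hold for 1.33 s.

{"op": "step_arm", "data": {"steps": [[0,0,0,0,0,0.01,1],[0,0,0,0,0,0.01,1],[0,0,0,0,0,0.01,1],[0,0,0,0,0,0.01,1],[0,0,0,0,0,0.01,1],[0,0,0,0,0,0.01,1],[0,0,0,0,0,0.01,1],[0,0,0,0,0,0.01,1]]}}

```text
time_s: 25.88
position: [0.4921, 0.3752, 0.104]
tcp_rot: [[-0.58, 0.779, 0.24], [0.813, 0.575, 0.097], [-0.062, 0.251, -0.966]]
force: [1.5, -6.5, 0.8]
opening: 0.101
grasp_force: 30.0
```

{"op": "step_arm", "data": {"steps": [[0,0,0,0,0,0,1],[0,0,0,0,0,0,1],[0,0,0,0,0,0,1],[0,0,0,0,0,0,1],[0,0,0,0,0,0,1],[0,0,0,0,0,0,1],[0,0,0,0,0,0,1],[0,0,0,0,0,0,1]]}}

```text
time_s: 26.55
position: [0.4921, 0.3752, 0.104]
tcp_rot: [[-0.58, 0.779, 0.24], [0.813, 0.575, 0.097], [-0.062, 0.251, -0.966]]
force: [1.4, -6.2, 1.5]
opening: 0.097
grasp_force: 30.0
```

```bash
python3 -c "
from h import *
st();print(read_state()['moment'],read_state()['moment']@n)"
```

```text
26.55 [0.4921 0.3752 0.104 ] [[-0.58, 0.779, 0.24], [0.813, 0.575, 0.097], [-0.062, 0.251, -0.966]] [ 1.4 -6.2  1.5] 0.09724129103652267 30.00022983089778 [ 27.7  37.5 100.1  -3.1  27.6  -5.7]
[-1.30148408 -0.22938593  0.06708402] 0.3987256649843002
```

Held. Open, let the key spring back, and rise along its axis.

{"op": "step_arm", "data": {"steps": [[0,0,0,0,0,0,-1],[0,0,0,0,0,0,-1],[0,0,0,0,0,0,-1],[0,0,0,0,0,0,-1],[0,0,0,0,0,0,-1],[0,0,0,0,0,0,-1],[0,0,0,0,0,0,-1],[0,0,0,0,0,0,-1]]}}

```text
time_s: 27.22
position: [0.4921, 0.3771, 0.1043]
tcp_rot: [[-0.576, 0.781, 0.24], [0.815, 0.57, 0.1], [-0.059, 0.254, -0.965]]
force: [-0.0, 0.0, -0.0]
opening: 0.625
grasp_force: 0.0
```

{"op": "step_arm", "data": {"steps": [[0,0,0,0,0,0,-1],[0,0,0,0,0,0,-1],[0,0,-0.05,0,0,0,-1],[0,0,-0.12,0,0,0,-1],[0,0,-0.2,0,0,0,-1],[0,0,-0.3,0,0,0,-1],[0,0,-0.4,0,0,0,-1],[0,0,-0.45,0,0,0,-1]]}}

```text
time_s: 27.88
position: [0.46, 0.3637, 0.238]
tcp_rot: [[-0.576, 0.78, 0.244], [0.815, 0.57, 0.102], [-0.059, 0.258, -0.964]]
force: [0.3, 0.0, -0.1]
opening: 0.998
grasp_force: 0.0
```

```bash
python3 -c "
from h import *
st()
t=grab('top');s=grab('side');m=s['image'][145:168,212:234].max(2);print(m[8:18])
mk=(s['image'][150:163,212:234].max(2)<110).sum(1);print('bow widths px',mk)
print('knob px top',np.argwhere(t['image'][222:238,405:425].max(2)<60).mean(0)[::-1]+[405,222])
k=np.argwhere(s['image'][270:300,345:375].max(2)<60);print(k.mean(0)[::-1]+[345,270],len(k))
print(onz(t,414.5,229,.136),onz(t,441,229,.143))"
```

```text
27.8833 [0.46   0.3637 0.238 ] [[-0.576, 0.78, 0.244], [0.815, 0.57, 0.102], [-0.059, 0.258, -0.964]] [ 0.3  0.  -0.1] 0.9984730442908182 0.0 [28.1 23.3 98.9 -2.1 42.5 -6.2]
[[223 223 223 223 224 224 225 223 222 220 220 220 218 207 191 185 182 163
  136 119 112 103]
 [223 222 222 224 223 223 223 221 213 199 195 194 190 186 190 199 198 168
  127 103  97  93]
 [223 222 223 223 224 223 219 205 178 149 135 135 141 168 198 211 206 175
  134 114 111 116]
 [223 224 224 224 223 220 206 169 121  83  74  72  88 141 188 210 212 194
  175 170 169 171]
 [224 224 224 224 223 220 191 137  76  53  50  41  53 107 171 207 214 212
  207 208 207 206]
 [224 225 224 224 224 217 182 118  56  44  43  30  34  87 164 203 213 213
  215 216 216 216]
 [225 225 225 224 220 205 166 112  56  32  25  16  28  82 158 198 209 211
  214 215 216 218]
 [225 226 225 220 207 185 163 132  92  53  28  20  25  79 143 182 199 204
  211 214 217 216]
 [224 225 221 208 189 179 179 172 142  96  54  35  42  76 121 151 165 176
  195 212 213 215]
 [223 219 208 194 188 193 200 196 167 121  75  57  60  79 107 125 128 137
  168 200 212 215]]
bow widths px [0 0 0 1 3 0 4 6 6 6 6 5 5]
knob px top [413.475  229.2125]
[354.8        281.32631579] 95
[ 0.55534732 -0.34097373  0.136     ] [ 0.55531888 -0.4081021   0.143     ]
```

```bash
python3 -c "
from rig import *
print(hand_in())"
```

```text
the job is handed in; nothing more can be done
None
```

The job is handed in at about 28 s: the carrier is set down in the nest, the shuttle is hard against its stop, and the key was held at start for over a second then let go; I took its return to run from the bow's width in the side view, couldn't see the board under the frame at the end, and viewed 12 pictures, over the limit of 10.

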